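# Sweep the loose screw caps into the catch tray

### The arm

A 6-joint arm with a two-finger parallel gripper is mounted at the origin on the work surface. World frame = base frame: x ahead of the robot, y to its left, z up, the work surface at z = 0. Lengths are in m, angles in rad, forces in N, time in s.
With the tool pointing down it reaches from about 0.2 to 0.875 m from the base axis. Payload 3.4 kg.
Tool frame: the origin (TCP) lies midway between the tips of the shut fingers; the grasp point (between the pads) lies 19 mm behind it (env.grip_depth is the z of the grasp point in the tool frame, in m); z points along the fingers, y is the line along which they close (so a half turn about z gives the same grasp; the last joint's range is limited). The gripper opens to 94 mm and grips with 3 to 60 N. Pads are 16 mm wide; open, the fingers measure 119 mm over their backs; the gripper's body (75 mm by 177 mm) begins 78 mm behind the grasp point.
Start: joints at [1.054, 0.276, 1.505, -0, 1.361, -0.121], TCP at [0.222, 0.531, 0.205] pointing down, gripper open.
Joint ranges: [-2.89, 2.89], [-0.75, 2.08], [0.22, 2.7], [-1.18, 4.32], [0.11, 2.71], [-2.7, 2.7]. Speed limits (rad/s): [2.57, 2.57, 3.14, 3.14, 3.14, 3.14].

### API

Orientations are given as a unit quaternion [x, y, z, w].
In Python, from station import monitor, capture, get_calibration, order, env gives the robot as it stands. The module is installed in compiled form; this text tells all that it offers.
- The arm moves only by the tool apply_moves, never from a script. Its argument "increments" is a list of rows, each an object of numbers: "x", "y", "z": the shift along the world's x, y, z normalised to -1 to 1, where 1 is 500 mm; "roll": the turn about the world's z normalised to -1 to 1, where 1 is 1.5 rad. In form: [{"x": .., "y": .., "z": .., "roll": ..}, ...]. A call has 1 to 5 rows; each row is the pose to reach, as a shift and turn from the pose commanded when the call began; what a row does not reach only later rows make up. A row lasts 1/12 s, in which the tool goes at most 41.7 mm and 7.16 degrees, less where a joint would pass 70% of its speed; a pose out of reach is approached as far as the arm can. A call with a number of a shift or a turn outside -1 to 1 is refused whole. A call with a gripper value outside its range is refused whole. "grip" is the closure, from -1 (fully open) to 1 (shut), set as the call begins (left out, the last holds). The fingers move at their own pace and stop on an object; "grip_force" is the grip in N (left out, the last holds). Time passes only in rows, so rows that repeat a pose let the fingers close. It gives the time, the measured TCP pose, the force, the opening and the grip force at its end, in the units of the state.
- monitor.read_state(): the state, without advancing time (a new reading comes with each control period).
- capture(name): name is "scene" or "top"; returns the picture (420x560x3 uint8, red, green, blue); there is no depth.
- get_calibration(name): a dict with "fov_y" (degrees; the focal length in pixels is half the picture's height over the tangent of half this angle, whatever the lens; pixels are square), "cx", "cy" (the principal point, pixels), "R" (3x3) and "t" (3): a world point X has camera coordinates R X + t. Camera axes: x right, y down, z forward; pixel columns grow to the right and rows downward; lengths in m; the calibration is good to about 2 mm. A picture is of the moment at which its call begins. get_calibration takes no time and is no camera call.
- order.hand_in(): hands the job in; it is judged then, once.
The state is a dict: "time_s": time; "joint_positions": joint angles; "dq": joint speeds; "tau": joint torques, N m; "tcp_pos": TCP position; "orientation": TCP orientation; "force": force on the tool from outside, world axes, zero at the start; "moment": the same for the moment, N m; "finger_gap": opening from 0.0 (shut) to 1.0 (fully open); "grip_force": force on a finger pad.
Only numpy, scipy, OpenCV 4.12 (cv2) and the standard library are available. Lean on these libraries where they do the work, as an engineer would, in place of code of your own. Each camera call takes 0.05 s, during which the arm holds its last target. There are 200 camera calls.

### The job

Clear the bench: with the fingers, sweep the three loose blue screw caps along the bench top through the open side of the white three-sided tray, until every cap lies wholly inside it. Slide the caps on the bench, never pick one up or lift it over a wall, and leave the amber jar, the small vial and the white crucible standing where they are.

Things in the scene. Friction and masses are not known exactly. Their poses are not given: they have to be found in the camera images.
- tray: white three-sided tray, yellow floor, fixed to the bench at the robot's left, open side roughly to world -y. Inside 120 mm deep (its x), 170 mm wide (its y); walls 6 mm thick, 25 mm high at the back (+x) and sides (+y, -y); its -x side is fully open, level with the bench, no lip. Origin: centre of the inner floor, at bench height; +x points to the back wall, z up
- tray_mouth (a point): middle of the tray's open side, at bench height (60 mm from the tray's origin along the tray's -x). Axes as the tray's: +x leads into the tray, y runs along the opening, which reaches 85 mm either way
- cap_a: loose blue plastic screw cap lying flat: a ribbed disc 35 mm across, 16 mm high, about 20 g; origin at the centre of its underside, z up
- cap_b: a second cap, the same as cap_a
- cap_c: a third cap, the same as cap_a
- amber_jar: bystander: amber glass jar with white lid, 44 mm across, 65 mm high, about 120 g, standing loose on the bench; origin at the centre of its underside, z up
- sample_vial: bystander: white plastic vial with red lid, 34 mm across, 55 mm high, about 70 g, standing loose on the bench; origin at the centre of its underside, z up
- crucible: bystander: empty open white ceramic crucible, 48 mm across the rim, 45 mm high, about 100 g, standing loose on the bench; origin at the centre of its underside, z up

How it is judged:
By the outcome, as a careful person would: the job done as asked, in the order asked, and still so for the second after the job is handed in, with the robot touching nothing.
It also fails if it takes over 72 s, if anything falls off the work surface, if the arm or the gripper's body presses on something with over 40 N, if the wrist force passes 120 N, or if a joint passes its speed limit or range.

## Working session

There is one attempt and no reset: what is moved stays moved. The work goes in short steps, Python scripts to look and compute and a tool call to move; the robot and the scene stay as the last step left them, time stands still between calls to the robot, and variables do not carry over. Pictures are saved under pics/ and viewed, at most 10 in all, crops included, and the job is handed in when it is done.

Besides the shell and the picture viewer there is one more tool, called after "Emit:" by a JSON object that holds its "method" and its "body". apply_moves: Moves the arm, as the interface text tells. Its arguments: {"type":"object","properties":{"increments":{"type":"array"},"grip":{"type":"number"},"grip_force":{"type":"number"}},"required":["increments"]}

```bash
mkdir -p pics; cat > h.py <<'E'
import numpy as np, cv2
from station import monitor, capture, get_calibration, order, env
def cast(n,u,v,z):
    c=get_calibration(n);R=np.array(c["R"]);t=np.array(c["t"])
    f=210/np.tan(np.radians(c["fov_y"])/2)
    d=R.T@np.array([(u-c["cx"])/f,(v-c["cy"])/f,1]);o=-R.T@t
    return o+d*(z-o[2])/d[2]
def proj(n,X):
    c=get_calibration(n);R=np.array(c["R"]);t=np.array(c["t"])
    f=210/np.tan(np.radians(c["fov_y"])/2);p=R@np.array(X)+t
    return f*p[0]/p[2]+c["cx"],f*p[1]/p[2]+c["cy"]
def snap(n,name):
    im=capture(n);cv2.imwrite(f"pics/{name}.png",cv2.cvtColor(im,cv2.COLOR_RGB2BGR));return im
E
python3 - <<'E'
from h import *
for n in("top","scene"):
    snap(n,n+"0");c=get_calibration(n);R=np.array(c["R"]);print(n,c,-R.T@np.array(c["t"]))
print(monitor.read_state())
E
```

```text
top {'fov_y': 47.78965233260621, 'cx': 280.5644407074704, 'cy': 211.22735555559345, 'R': array([[ 0.0210178 , -0.99956201, -0.02083385],
       [-0.99381192, -0.01861448, -0.10950507],
       [ 0.10906929,  0.02300649, -0.99376788]]), 't': array([0.024519  , 0.56894262, 0.75668239])} [0.48237581 0.01769022 0.81477958]
scene {'fov_y': 47.854298474067654, 'cx': 281.59409215046077, 'cy': 211.9378976152999, 'R': array([[-0.39482628,  0.91871896,  0.00822692],
       [ 0.62841784,  0.27657775, -0.72704592],
       [-0.67022625, -0.28188689, -0.68653955]]), 't': array([ 0.21355784, -0.33359994,  1.40007828])} [1.23232761 0.29073039 0.71690971]
{'time_s': 0.1, 'joint_positions': array([ 1.05401419e+00,  2.76515191e-01,  1.50600123e+00, -4.31558958e-05,
        1.36068890e+00, -1.21000374e-01]), 'dq': array([ 8.98309348e-04, -9.15354965e-04, -2.93837737e-03,  1.26610312e-04,
        2.56441619e-05, -1.24245953e-03]), 'tau': array([ 1.64323697e-03, -4.05456376e+01, -2.37779313e+01,  7.03561795e-02,
        2.99091660e-02, -2.87053649e-05]), 'tcp_pos': array([0.22144697, 0.53009605, 0.2047028 ]), 'orientation': array([ 1.96597319e-01,  9.80483984e-01, -7.72291846e-04, -2.32759338e-04]), 'force': array([-0.56506352, -0.14413053,  0.83069764]), 'moment': array([-0.03573973,  0.01458927, -0.00855208]), 'grip_force': 0.0, 'finger_gap': 0.9999663156717028}
```

View pics/top0.png

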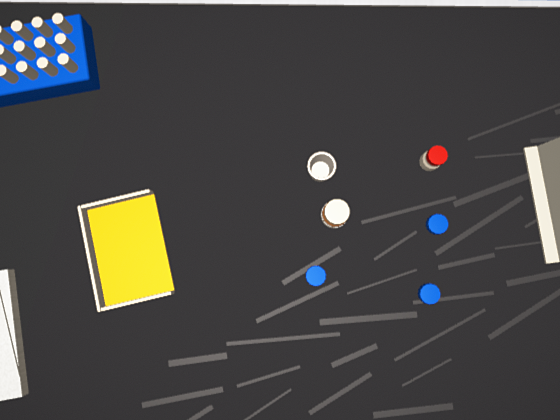

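View pics/scene0.png

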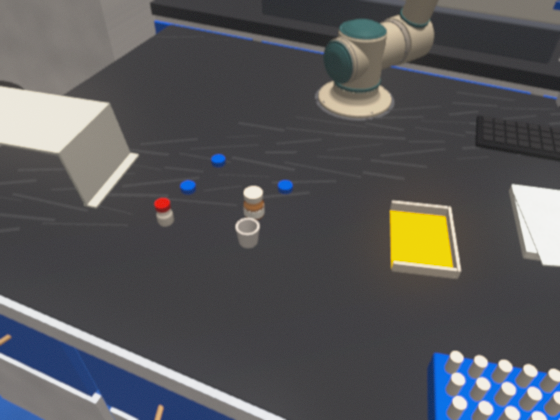

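The top view looks along -z, with image up = +x and left = +y. The tray is at about (127,250), open to the right. The caps are at (316,276), (438,224) and (430,294), the jar lid at (336,213), the crucible at (321,165) and the vial lid at (437,156).

```bash
python3 - <<'E'
from h import *
im=cv2.cvtColor(cv2.imread("pics/top0.png"),cv2.COLOR_BGR2HSV)
def blobs(lo,hi,z,name):
    m=cv2.inRange(im,lo,hi);n,l,s,c=cv2.connectedComponentsWithStats(m)
    for i in range(1,n):
        if 60<s[i,4]<30000:
            print(name,c[i].round(1),s[i,4],cast("top",*c[i],z).round(4))
    return m
blobs((100,120,60),(125,255,255),.014,"cap")
blobs((0,120,80),(8,255,255),.055,"vial")
m=blobs((22,120,120),(35,255,255),0,"floor")
c=max(cv2.findContours(m,0,1)[0],key=cv2.contourArea)
b=cv2.boxPoints(cv2.minAreaRect(c))
for p in b: print(p,cast("top",*p,0).round(4))
for p in [(90,208),(106,306),(154,194),(174,290)]: print(p,cast("top",*p,0).round(4))
print("jar",cast("top",336.5,212,.065).round(4),"cruc",cast("top",321.5,165.5,.045).round(4))
for p in[(547,262),(525,147),(556,262)]: print("box",cast("top",*p,0).round(3))
E
```

```text
cap [52.4 65.5] 4826 [0.8233 0.4475 0.014 ]
cap [436.9 223.7] 385 [ 0.554  -0.2274  0.014 ]
cap [315.3 275.5] 346 [ 0.4632 -0.0242  0.014 ]
cap [428.8 293.3] 393 [ 0.4381 -0.2124  0.014 ]
vial [436.6 155.2] 355 [ 0.662  -0.2161  0.055 ]
floor [129.9 249.9] 6853 [0.4998 0.2951 0.    ]
[ 84.492065 208.31987 ] [0.5705 0.379  0.    ]
[153.79788 193.61864] [0.5986 0.2586 0.    ]
[174.43497 290.9077 ] [0.4317 0.2148 0.    ]
[105.12915 305.60895] [0.4043 0.3324 0.    ]
(90, 208) [0.5712 0.3694 0.    ]
(106, 306) [0.4037 0.3308 0.    ]
(154, 194) [0.5979 0.2582 0.    ]
(174, 290) [0.4332 0.2156 0.    ]
jar [ 0.5651 -0.0538  0.065 ] cruc [ 0.644  -0.0304  0.045 ]
box [ 0.494 -0.416  0.   ]
box [ 0.692 -0.386  0.   ]
box [ 0.494 -0.431  0.   ]
```

Emit:
{"method": "apply_moves", "body": {"increments": [{"x": 0.032, "y": -0.072, "roll": -0.078}, {"x": 0.064, "y": -0.144, "roll": -0.156}, {"x": 0.096, "y": -0.216, "roll": -0.234}, {"x": 0.128, "y": -0.288, "roll": -0.312}, {"x": 0.16, "y": -0.36, "roll": -0.39}], "grip": 0.49, "grip_force": 20}}

```text
invalid input
```

Emit:
{"method": "apply_moves", "body": {"increments": [{"x": 0.032, "y": -0.072, "z": 0, "roll": -0.078}, {"x": 0.064, "y": -0.144, "z": 0, "roll": -0.156}, {"x": 0.096, "y": -0.216, "z": 0, "roll": -0.234}, {"x": 0.128, "y": -0.288, "z": 0, "roll": -0.312}, {"x": 0.16, "y": -0.36, "z": 0, "roll": -0.39}], "grip": 0.49, "grip_force": 20}}

```text
time_s: 0.52
tcp_pos: [0.3017, 0.3488, 0.2051]
orientation: [0.473, 0.881, -0.0, -0.0]
force: [0.6, -0.3, 0.9]
finger_gap: 0.684
grip_force: 0.0
```

Emit:
{"method": "apply_moves", "body": {"increments": [{"x": 0.03, "y": -0.074, "z": 0, "roll": -0.078}, {"x": 0.06, "y": -0.148, "z": 0, "roll": -0.156}, {"x": 0.09, "y": -0.222, "z": 0, "roll": -0.234}, {"x": 0.12, "y": -0.296, "z": 0, "roll": -0.312}, {"x": 0.15, "y": -0.37, "z": 0, "roll": -0.39}]}}

```text
time_s: 0.93
tcp_pos: [0.3766, 0.1637, 0.2054]
orientation: [0.707, 0.707, 0.0, 0.0]
force: [0.7, 1.1, -0.5]
finger_gap: 0.328
grip_force: 0.0
```

Emit:
{"method": "apply_moves", "body": {"increments": [{"x": 0.03, "y": -0.072, "z": -0.02, "roll": 0}, {"x": 0.06, "y": -0.144, "z": -0.04, "roll": 0}, {"x": 0.09, "y": -0.216, "z": -0.06, "roll": 0}, {"x": 0.12, "y": -0.288, "z": -0.08, "roll": 0}, {"x": 0.14, "y": -0.36, "z": -0.1, "roll": 0}]}}

```text
time_s: 1.35
tcp_pos: [0.4476, -0.0165, 0.155]
orientation: [0.706, 0.709, 0.0, 0.0]
force: [0.8, -0.1, 0.1]
finger_gap: 0.259
grip_force: 0.0
```

Emit:
{"method": "apply_moves", "body": {"increments": [{"x": 0.016, "y": -0.07, "z": -0.01, "roll": 0}, {"x": 0.032, "y": -0.14, "z": -0.03, "roll": 0}, {"x": 0.032, "y": -0.14, "z": -0.09, "roll": 0}, {"x": 0.032, "y": -0.14, "z": -0.16, "roll": 0}, {"x": 0.032, "y": -0.14, "z": -0.22, "roll": 0}]}}

```text
time_s: 1.77
tcp_pos: [0.4623, -0.0853, 0.0439]
orientation: [0.706, 0.708, 0.0, -0.0]
force: [-0.5, 1.3, -0.4]
finger_gap: 0.258
grip_force: 0.0
```

Emit:
{"method": "apply_moves", "body": {"increments": [{"x": 0, "y": 0, "z": -0.03, "roll": 0}, {"x": 0, "y": 0, "z": -0.05, "roll": 0}, {"x": 0, "y": 0, "z": -0.066, "roll": 0}, {"x": 0, "y": 0, "z": -0.076, "roll": 0}, {"x": 0, "y": 0, "z": -0.076, "roll": 0}]}}

```text
time_s: 2.18
tcp_pos: [0.4622, -0.0842, 0.0067]
orientation: [0.705, 0.709, -0.0, -0.001]
force: [0.8, -0.2, 0.3]
finger_gap: 0.258
grip_force: 0.0
```

Emit:
{"method": "apply_moves", "body": {"increments": [{"x": 0.0, "y": 0.03, "z": 0, "roll": 0}, {"x": 0.0, "y": 0.06, "z": 0, "roll": 0}, {"x": -0.001, "y": 0.085, "z": 0, "roll": 0}, {"x": -0.002, "y": 0.11, "z": 0, "roll": 0}, {"x": -0.003, "y": 0.14, "z": 0, "roll": 0}]}}

```text
time_s: 2.6
tcp_pos: [0.4621, -0.0142, 0.0085]
orientation: [0.705, 0.709, 0.001, 0.001]
force: [0.2, -0.5, -0.4]
finger_gap: 0.254
grip_force: 0.1
```

```bash
python3 - <<'E'
from h import *
snap("top","top1")
E
```

```text
(no output)
```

View pics/top1.png

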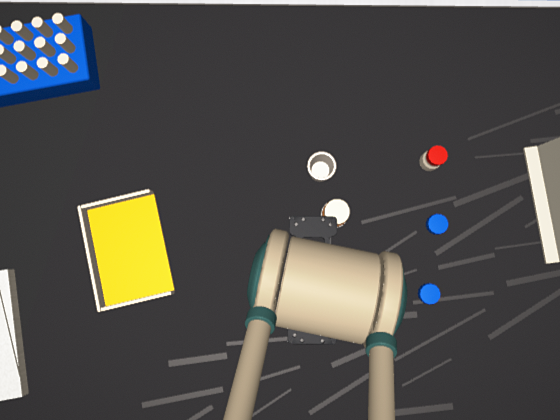

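The gripper hides cap A. Everything else is still where it was, with the jar at (336,212), so I'll carry on pushing.

Emit:
{"method": "apply_moves", "body": {"increments": [{"x": -0.002, "y": 0.04, "z": 0, "roll": 0}, {"x": -0.004, "y": 0.08, "z": 0, "roll": 0}, {"x": -0.005, "y": 0.12, "z": 0, "roll": 0}, {"x": -0.006, "y": 0.16, "z": 0, "roll": 0}, {"x": -0.008, "y": 0.2, "z": 0, "roll": 0}]}}

```text
time_s: 3.07
tcp_pos: [0.4581, 0.0862, 0.0084]
orientation: [0.705, 0.709, 0.001, 0.001]
force: [-0.4, 0.4, 0.3]
finger_gap: 0.253
grip_force: 0.1
```

Emit:
{"method": "apply_moves", "body": {"increments": [{"x": -0.002, "y": 0.04, "z": 0, "roll": 0}, {"x": -0.004, "y": 0.08, "z": 0, "roll": 0}, {"x": -0.005, "y": 0.12, "z": 0, "roll": 0}, {"x": -0.006, "y": 0.16, "z": 0, "roll": 0}, {"x": -0.008, "y": 0.2, "z": 0, "roll": 0}]}}

```text
time_s: 3.48
tcp_pos: [0.4541, 0.1865, 0.0084]
orientation: [0.705, 0.709, 0.001, 0.001]
force: [-0.9, 0.3, -0.1]
finger_gap: 0.254
grip_force: 0.1
```

```bash
python3 - <<'E'
from h import *
print(monitor.read_state()["tcp_pos"])
snap("scene","scene1")
E
```

```text
[0.45405062 0.18648632 0.00840936]
```

View pics/scene1.png

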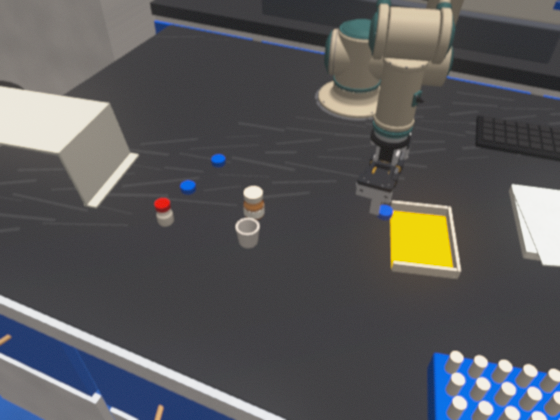

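The cap is cradled at (386,211), but the finger would clip the tray's near wall end. I'll shift a little to +x while entering.

Emit:
{"method": "apply_moves", "body": {"increments": [{"x": 0.012, "y": 0.015, "z": 0, "roll": 0}, {"x": 0.024, "y": 0.03, "z": 0, "roll": 0}, {"x": 0.034, "y": 0.045, "z": 0, "roll": 0}, {"x": 0.034, "y": 0.07, "z": 0, "roll": 0}, {"x": 0.03, "y": 0.1, "z": 0, "roll": 0}]}}

```text
time_s: 3.95
tcp_pos: [0.4696, 0.2357, 0.0076]
orientation: [0.706, 0.708, 0.0, 0.0]
force: [-0.1, 0.5, 0.4]
finger_gap: 0.253
grip_force: 0.2
```

Emit:
{"method": "apply_moves", "body": {"increments": [{"x": -0.003, "y": 0.03, "z": 0, "roll": 0}, {"x": -0.006, "y": 0.055, "z": 0, "roll": 0}, {"x": -0.008, "y": 0.075, "z": 0, "roll": 0}, {"x": -0.009, "y": 0.09, "z": 0, "roll": 0}, {"x": -0.009, "y": 0.096, "z": 0, "roll": 0}]}}

```text
time_s: 4.37
tcp_pos: [0.4637, 0.2847, 0.0075]
orientation: [0.705, 0.709, 0.0, 0.0]
force: [-0.1, 0.0, -0.6]
finger_gap: 0.253
grip_force: 0.1
```

Emit:
{"method": "apply_moves", "body": {"increments": [{"x": 0.004, "y": -0.02, "z": 0, "roll": 0}, {"x": 0.01, "y": -0.06, "z": 0, "roll": 0}, {"x": 0.016, "y": -0.11, "z": 0, "roll": 0}, {"x": 0.016, "y": -0.15, "z": 0.06, "roll": 0}, {"x": 0.016, "y": -0.19, "z": 0.12, "roll": 0}]}}

```text
time_s: 4.78
tcp_pos: [0.4698, 0.1858, 0.0665]
orientation: [0.706, 0.709, -0.003, -0.001]
force: [0.5, 0.2, 0.5]
finger_gap: 0.255
grip_force: 0.0
```

Emit:
{"method": "apply_moves", "body": {"increments": [{"x": -0.006, "y": -0.078, "z": 0, "roll": 0}, {"x": -0.012, "y": -0.156, "z": 0, "roll": 0}, {"x": -0.018, "y": -0.234, "z": 0, "roll": 0}, {"x": -0.024, "y": -0.312, "z": 0, "roll": 0}, {"x": -0.03, "y": -0.39, "z": 0, "roll": 0}]}}

```text
time_s: 5.2
tcp_pos: [0.4556, -0.0091, 0.0677]
orientation: [0.705, 0.709, -0.0, 0.0]
force: [0.6, -0.0, 0.1]
finger_gap: 0.256
grip_force: 0.0
```

Emit:
{"method": "apply_moves", "body": {"increments": [{"x": -0.006, "y": -0.078, "z": 0, "roll": 0}, {"x": -0.012, "y": -0.156, "z": 0, "roll": 0}, {"x": -0.018, "y": -0.234, "z": 0, "roll": 0}, {"x": -0.024, "y": -0.312, "z": 0, "roll": 0}, {"x": -0.03, "y": -0.39, "z": 0, "roll": 0}]}}

```text
time_s: 5.62
tcp_pos: [0.4401, -0.2041, 0.0676]
orientation: [0.706, 0.708, -0.0, -0.0]
force: [1.0, -0.1, -0.4]
finger_gap: 0.257
grip_force: 0.0
```

```bash
python3 - <<'E'
from h import *
print(monitor.read_state()["tcp_pos"])
i=cv2.cvtColor(snap("top","top2"),cv2.COLOR_RGB2HSV)
n,l,s,c=cv2.connectedComponentsWithStats(cv2.inRange(i,(100,120,60),(125,255,255)))
for k in range(1,n):
    if s[k,4]>60: print(s[k,4],cast("top",*c[k],.014).round(4))
E
```

```text
[ 0.44006081 -0.204125    0.06758252]
4824 [0.8233 0.4475 0.014 ]
358 [ 0.555  -0.2271  0.014 ]
318 [0.4639 0.3046 0.014 ]
301 [ 0.437  -0.2095  0.014 ]
```

View pics/top2.png

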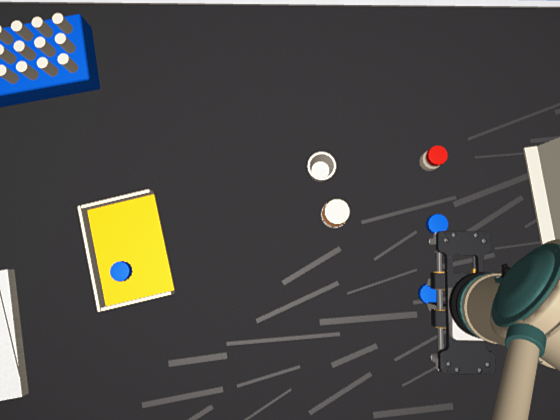

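Cap A is inside the tray at (120,271). Next is cap C, at (429,293).

Emit:
{"method": "apply_moves", "body": {"increments": [{"x": -0.002, "y": -0.07, "z": 0, "roll": 0}, {"x": -0.004, "y": -0.134, "z": 0, "roll": 0}, {"x": -0.004, "y": -0.134, "z": -0.04, "roll": 0}, {"x": -0.004, "y": -0.134, "z": -0.08, "roll": 0}, {"x": -0.004, "y": -0.134, "z": -0.11, "roll": 0}]}}

```text
time_s: 6.08
tcp_pos: [0.4381, -0.2694, 0.0114]
orientation: [0.706, 0.708, -0.0, -0.001]
force: [-0.4, 1.1, -0.8]
finger_gap: 0.253
grip_force: 0.0
```

Emit:
{"method": "apply_moves", "body": {"increments": [{"x": 0, "y": 0.0, "z": -0.012, "roll": 0}, {"x": 0.004, "y": 0.03, "z": -0.012, "roll": 0}, {"x": 0.008, "y": 0.06, "z": -0.012, "roll": 0}, {"x": 0.012, "y": 0.09, "z": -0.012, "roll": 0}, {"x": 0.018, "y": 0.12, "z": -0.012, "roll": 0}]}}

```text
time_s: 6.5
tcp_pos: [0.4482, -0.2082, 0.0068]
orientation: [0.706, 0.709, -0.0, 0.0]
force: [0.2, -0.9, 0.2]
finger_gap: 0.261
grip_force: 0.1
```

Emit:
{"method": "apply_moves", "body": {"increments": [{"x": 0.008, "y": 0.043, "z": 0, "roll": 0}, {"x": 0.016, "y": 0.086, "z": 0, "roll": 0}, {"x": 0.024, "y": 0.129, "z": 0, "roll": 0}, {"x": 0.032, "y": 0.172, "z": 0, "roll": 0}, {"x": 0.04, "y": 0.215, "z": 0, "roll": 0}]}}

```text
time_s: 6.92
tcp_pos: [0.4686, -0.1003, 0.007]
orientation: [0.705, 0.709, 0.0, 0.0]
force: [-0.6, 0.4, -0.5]
finger_gap: 0.255
grip_force: 0.1
```

Emit:
{"method": "apply_moves", "body": {"increments": [{"x": 0.008, "y": 0.043, "z": 0, "roll": 0}, {"x": 0.016, "y": 0.086, "z": 0, "roll": 0}, {"x": 0.024, "y": 0.129, "z": 0, "roll": 0}, {"x": 0.032, "y": 0.172, "z": 0, "roll": 0}, {"x": 0.04, "y": 0.215, "z": 0, "roll": 0}]}}

```text
time_s: 7.33
tcp_pos: [0.4887, 0.0072, 0.0071]
orientation: [0.705, 0.709, 0.0, 0.0]
force: [0.3, 0.1, 0.6]
finger_gap: 0.254
grip_force: 0.1
```

Emit:
{"method": "apply_moves", "body": {"increments": [{"x": 0.008, "y": 0.043, "z": 0, "roll": 0}, {"x": 0.016, "y": 0.086, "z": 0, "roll": 0}, {"x": 0.024, "y": 0.129, "z": 0, "roll": 0}, {"x": 0.032, "y": 0.172, "z": 0, "roll": 0}, {"x": 0.04, "y": 0.215, "z": 0, "roll": 0}]}}

```text
time_s: 7.75
tcp_pos: [0.5088, 0.1147, 0.007]
orientation: [0.705, 0.709, 0.0, 0.0]
force: [-0.0, -0.4, -0.7]
finger_gap: 0.255
grip_force: 0.1
```

```bash
python3 - <<'E'
from h import *
print(monitor.read_state()["tcp_pos"])
i=cv2.cvtColor(snap("scene","scene2"),cv2.COLOR_RGB2HSV)
n,l,s,c=cv2.connectedComponentsWithStats(cv2.inRange(i,(100,120,60),(125,255,255)))
for k in range(1,n):
    if 40<s[k,4]<400: print(s[k,4],c[k],cast("scene",*c[k],.012).round(4))
E
```

```text
[0.508769   0.11471149 0.00703974]
227 [187.03524229  28.6123348 ] [-0.215 -0.702  0.012]
87 [289.97701149  46.83908046] [-0.2278 -0.2991  0.012 ]
170 [489.99411765  85.41176471] [-0.228  0.361  0.012]
195 [187.67179487 186.60512821] [ 0.5532 -0.2293  0.012 ]
202 [346.06930693 218.46039604] [0.5072 0.1357 0.012 ]
137 [429.40875912 227.03649635] [0.4613 0.3046 0.012 ]
```

Emit:
{"method": "apply_moves", "body": {"increments": [{"x": 0.008, "y": 0.043, "z": 0, "roll": 0}, {"x": 0.016, "y": 0.086, "z": 0, "roll": 0}, {"x": 0.024, "y": 0.129, "z": 0, "roll": 0}, {"x": 0.032, "y": 0.172, "z": 0, "roll": 0}, {"x": 0.036, "y": 0.215, "z": 0, "roll": 0}]}}

```text
time_s: 8.22
tcp_pos: [0.5273, 0.2217, 0.007]
orientation: [0.705, 0.709, 0.0, 0.001]
force: [-0.9, -0.2, -0.1]
finger_gap: 0.254
grip_force: 0.1
```

Emit:
{"method": "apply_moves", "body": {"increments": [{"x": -0.006, "y": 0.04, "z": 0, "roll": 0}, {"x": -0.014, "y": 0.08, "z": 0, "roll": 0}, {"x": -0.022, "y": 0.11, "z": 0, "roll": 0}, {"x": -0.028, "y": 0.135, "z": 0, "roll": 0}, {"x": -0.032, "y": 0.15, "z": 0, "roll": 0}]}}

```text
time_s: 8.63
tcp_pos: [0.5105, 0.2972, 0.0068]
orientation: [0.705, 0.709, 0.0, 0.0]
force: [-0.4, 0.6, -0.0]
finger_gap: 0.252
grip_force: 0.1
```

Emit:
{"method": "apply_moves", "body": {"increments": [{"x": 0.004, "y": -0.02, "z": 0, "roll": 0}, {"x": 0.01, "y": -0.06, "z": 0, "roll": 0}, {"x": 0.016, "y": -0.11, "z": 0, "roll": 0}, {"x": 0.016, "y": -0.15, "z": 0.06, "roll": 0}, {"x": 0.016, "y": -0.19, "z": 0.12, "roll": 0}]}}

```text
time_s: 9.05
tcp_pos: [0.5169, 0.1985, 0.0654]
orientation: [0.706, 0.709, -0.003, -0.001]
force: [1.0, 0.1, 0.7]
finger_gap: 0.254
grip_force: 0.0
```

Emit:
{"method": "apply_moves", "body": {"increments": [{"x": 0, "y": -0.03, "z": 0.07, "roll": 0.03}, {"x": 0, "y": -0.08, "z": 0.13, "roll": 0.06}, {"x": 0.006, "y": -0.15, "z": 0.15, "roll": 0.09}, {"x": 0.012, "y": -0.225, "z": 0.15, "roll": 0.116}, {"x": 0.02, "y": -0.3, "z": 0.15, "roll": 0.116}]}}

```text
time_s: 9.47
tcp_pos: [0.5288, 0.0487, 0.1432]
orientation: [0.64, 0.768, 0.001, 0.001]
force: [-0.1, -0.8, -0.2]
finger_gap: 0.254
grip_force: 0.0
```

Emit:
{"method": "apply_moves", "body": {"increments": [{"x": 0.01, "y": -0.075, "z": 0, "roll": 0}, {"x": 0.02, "y": -0.15, "z": 0, "roll": 0}, {"x": 0.03, "y": -0.225, "z": 0, "roll": 0}, {"x": 0.04, "y": -0.3, "z": 0, "roll": 0}, {"x": 0.05, "y": -0.375, "z": 0, "roll": 0}]}}

```text
time_s: 9.88
tcp_pos: [0.5525, -0.1393, 0.1416]
orientation: [0.642, 0.767, -0.0, 0.0]
force: [0.9, -0.1, 0.3]
finger_gap: 0.257
grip_force: 0.0
```

```bash
python3 - <<'E'
from h import *
print(monitor.read_state()["tcp_pos"])
i=cv2.cvtColor(snap("top","top3"),cv2.COLOR_RGB2HSV)
n,l,s,c=cv2.connectedComponentsWithStats(cv2.inRange(i,(100,120,60),(125,255,255)))
for k in range(1,n):
    if s[k,4]>60: print(s[k,4],cast("top",*c[k],.014).round(4))
E
```

```text
[ 0.55252505 -0.13929897  0.14164014]
4822 [0.8233 0.4475 0.014 ]
317 [0.5104 0.3183 0.014 ]
318 [0.4639 0.3046 0.014 ]
```

View pics/top3.png

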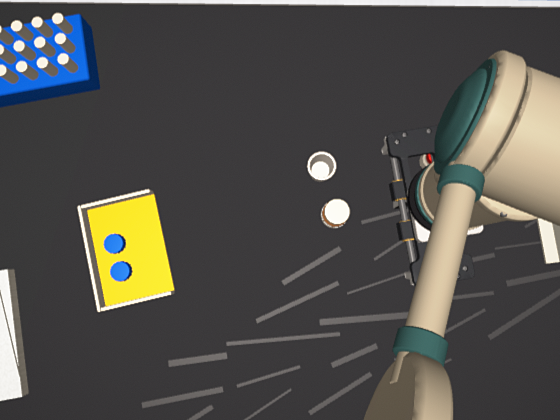

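Caps A and C are in the tray, at (120,271) and (114,243), and the bystanders haven't moved. Next is cap B.

Emit:
{"method": "apply_moves", "body": {"increments": [{"x": 0.01, "y": -0.07, "z": 0, "roll": 0}, {"x": 0.022, "y": -0.14, "z": 0, "roll": 0}, {"x": 0.034, "y": -0.21, "z": 0, "roll": 0}, {"x": 0.036, "y": -0.262, "z": -0.03, "roll": 0}, {"x": 0.036, "y": -0.262, "z": -0.1, "roll": 0}]}}

```text
time_s: 10.35
tcp_pos: [0.5748, -0.2761, 0.0954]
orientation: [0.643, 0.766, -0.001, 0.007]
force: [0.9, -0.2, -0.5]
finger_gap: 0.256
grip_force: 0.0
```

Emit:
{"method": "apply_moves", "body": {"increments": [{"x": 0, "y": 0, "z": -0.06, "roll": 0}, {"x": 0, "y": 0, "z": -0.11, "roll": 0}, {"x": 0, "y": 0, "z": -0.15, "roll": 0}, {"x": 0, "y": 0, "z": -0.168, "roll": 0}, {"x": 0, "y": 0, "z": -0.17, "roll": 0}]}}

```text
time_s: 10.77
tcp_pos: [0.5694, -0.2668, 0.0044]
orientation: [0.641, 0.767, -0.001, -0.002]
force: [-0.3, 0.1, -0.3]
finger_gap: 0.251
grip_force: 0.0
```

Emit:
{"method": "apply_moves", "body": {"increments": [{"x": -0.014, "y": 0.03, "z": 0.004, "roll": 0}, {"x": -0.028, "y": 0.06, "z": 0.004, "roll": 0}, {"x": -0.042, "y": 0.09, "z": 0.004, "roll": 0}, {"x": -0.06, "y": 0.125, "z": 0.004, "roll": 0}, {"x": -0.078, "y": 0.16, "z": 0.004, "roll": 0}]}}

```text
time_s: 11.18
tcp_pos: [0.5334, -0.1874, 0.0103]
orientation: [0.641, 0.767, 0.0, 0.002]
force: [-0.1, -0.8, -0.5]
finger_gap: 0.254
grip_force: 0.1
```

Emit:
{"method": "apply_moves", "body": {"increments": [{"x": -0.018, "y": 0.037, "z": 0, "roll": 0}, {"x": -0.036, "y": 0.074, "z": 0, "roll": 0}, {"x": -0.054, "y": 0.111, "z": 0, "roll": 0}, {"x": -0.072, "y": 0.148, "z": 0, "roll": 0}, {"x": -0.088, "y": 0.19, "z": 0, "roll": 0}]}}

```text
time_s: 11.6
tcp_pos: [0.4894, -0.0922, 0.0103]
orientation: [0.641, 0.767, 0.0, 0.002]
force: [0.6, -0.3, 0.0]
finger_gap: 0.257
grip_force: 0.1
```

```bash
python3 - <<'E'
from h import *
print(monitor.read_state()["tcp_pos"])
i=cv2.cvtColor(snap("scene","scene3"),cv2.COLOR_RGB2HSV)
n,l,s,c=cv2.connectedComponentsWithStats(cv2.inRange(i,(100,120,60),(125,255,255)))
for k in range(1,n):
    if 40<s[k,4]<400 and c[k][1]>120: print(s[k,4],c[k],cast("scene",*c[k],.012).round(4))
E
```

```text
[ 0.48940555 -0.09216742  0.01028241]
130 [263.75384615 185.42307692] [ 0.4789 -0.0715  0.012 ]
143 [429.41258741 227.27972028] [0.462  0.3047 0.012 ]
161 [431.85093168 243.93167702] [0.5082 0.3181 0.012 ]
```

View pics/scene3.png

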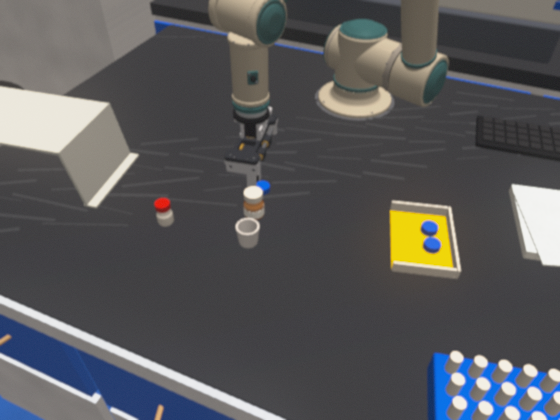

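Emit:
{"method": "apply_moves", "body": {"increments": [{"x": -0.002, "y": 0.036, "z": -0.007, "roll": 0}, {"x": -0.002, "y": 0.072, "z": -0.007, "roll": 0}, {"x": 0, "y": 0.108, "z": -0.007, "roll": 0}, {"x": 0.004, "y": 0.144, "z": -0.007, "roll": 0}, {"x": 0.012, "y": 0.18, "z": -0.007, "roll": 0}]}}

```text
time_s: 12.07
tcp_pos: [0.4956, -0.0018, 0.0066]
orientation: [0.641, 0.767, 0.001, 0.001]
force: [1.0, -0.8, 0.3]
finger_gap: 0.255
grip_force: 0.1
```

Emit:
{"method": "apply_moves", "body": {"increments": [{"x": 0.01, "y": 0.036, "z": 0, "roll": 0}, {"x": 0.02, "y": 0.072, "z": 0, "roll": 0}, {"x": 0.031, "y": 0.108, "z": 0, "roll": 0}, {"x": 0.042, "y": 0.144, "z": 0, "roll": 0}, {"x": 0.053, "y": 0.18, "z": 0, "roll": 0}]}}

```text
time_s: 12.48
tcp_pos: [0.5229, 0.0885, 0.0067]
orientation: [0.641, 0.768, 0.001, 0.001]
force: [-0.1, -1.5, 0.1]
finger_gap: 0.253
grip_force: 0.1
```

Emit:
{"method": "apply_moves", "body": {"increments": [{"x": 0.011, "y": 0.036, "z": 0, "roll": 0}, {"x": 0.022, "y": 0.072, "z": 0, "roll": 0}, {"x": 0.033, "y": 0.108, "z": 0, "roll": 0}, {"x": 0.044, "y": 0.144, "z": 0, "roll": 0}, {"x": 0.055, "y": 0.18, "z": 0, "roll": 0}]}}

```text
time_s: 12.9
tcp_pos: [0.5503, 0.1787, 0.0067]
orientation: [0.641, 0.768, 0.001, 0.001]
force: [0.3, -0.6, -0.0]
finger_gap: 0.254
grip_force: 0.1
```

```bash
python3 - <<'E'
from h import *
print(monitor.read_state()["tcp_pos"])
i=cv2.cvtColor(snap("scene","scene4"),cv2.COLOR_RGB2HSV)
n,l,s,c=cv2.connectedComponentsWithStats(cv2.inRange(i,(100,120,60),(125,255,255)))
for k in range(1,n):
    if 40<s[k,4]<400 and c[k][1]>120: print(s[k,4],c[k],cast("scene",*c[k],.012).round(4))
E
```

```text
[0.55034995 0.17871802 0.00670113]
142 [429.4084507  227.23943662] [0.4619 0.3047 0.012 ]
168 [370.66666667 240.16071429] [0.548  0.2012 0.012 ]
162 [431.84567901 243.88888889] [0.5081 0.3181 0.012 ]
```

Emit:
{"method": "apply_moves", "body": {"increments": [{"x": 0.01, "y": 0.036, "z": 0, "roll": 0}, {"x": 0.018, "y": 0.072, "z": 0, "roll": 0}, {"x": 0.02, "y": 0.105, "z": 0, "roll": 0}, {"x": 0.016, "y": 0.14, "z": 0, "roll": 0}, {"x": 0.01, "y": 0.17, "z": 0, "roll": 0}]}}

```text
time_s: 13.37
tcp_pos: [0.5553, 0.2636, 0.0065]
orientation: [0.641, 0.767, 0.001, 0.001]
force: [-0.6, 0.5, 0.5]
finger_gap: 0.25
grip_force: 0.1
```

Emit:
{"method": "apply_moves", "body": {"increments": [{"x": -0.002, "y": 0.014, "z": 0, "roll": 0}, {"x": -0.004, "y": 0.026, "z": 0, "roll": 0}, {"x": -0.004, "y": 0.03, "z": 0, "roll": 0}, {"x": -0.002, "y": 0.015, "z": 0, "roll": 0}, {"x": 0.004, "y": -0.02, "z": 0, "roll": 0}]}}

```text
time_s: 13.78
tcp_pos: [0.5558, 0.2534, 0.0052]
orientation: [0.64, 0.768, 0.0, 0.0]
force: [-0.2, -0.8, 0.9]
finger_gap: 0.255
grip_force: 0.0
```

Emit:
{"method": "apply_moves", "body": {"increments": [{"x": 0.006, "y": -0.04, "z": 0, "roll": 0}, {"x": 0.01, "y": -0.09, "z": 0, "roll": 0}, {"x": 0.01, "y": -0.13, "z": 0.06, "roll": 0}, {"x": 0.01, "y": -0.15, "z": 0.12, "roll": 0}, {"x": 0.0, "y": -0.18, "z": 0.18, "roll": 0}]}}

```text
time_s: 14.2
tcp_pos: [0.5561, 0.1607, 0.0956]
orientation: [0.642, 0.767, -0.0, -0.0]
force: [-0.3, 0.0, 0.7]
finger_gap: 0.255
grip_force: 0.0
```

Emit:
{"method": "apply_moves", "body": {"increments": [{"x": -0.02, "y": -0.02, "z": 0.07, "roll": 0}, {"x": -0.06, "y": -0.04, "z": 0.12, "roll": 0}, {"x": -0.12, "y": -0.05, "z": 0.15, "roll": 0}, {"x": -0.18, "y": -0.05, "z": 0.15, "roll": 0}, {"x": -0.22, "y": -0.05, "z": 0.15, "roll": 0}]}}

```text
time_s: 14.62
tcp_pos: [0.4435, 0.1363, 0.1712]
orientation: [0.642, 0.767, 0.0, 0.0]
force: [-0.8, 0.1, 0.4]
finger_gap: 0.256
grip_force: 0.0
```

```bash
python3 - <<'E'
from h import *
print(monitor.read_state()["tcp_pos"])
for n_,a in(("top",.014),("scene",.012)):
  i=cv2.cvtColor(snap(n_,n_+"5"),cv2.COLOR_RGB2HSV)
  n,l,s,c=cv2.connectedComponentsWithStats(cv2.inRange(i,(100,120,60),(125,255,255)))
  for k in range(1,n):
    if 40<s[k,4]<400 and c[k][1]>120:
      p=cast(n_,*c[k],a);d=p[:2]-[.515,.237];print(p.round(4),"s",d@[.968,.252],"d",d@[-.252,.968])
E
```

```text
[0.44351308 0.13631772 0.17120863]
[0.5488 0.2977 0.014 ] s 0.048051703785556676 d 0.05023137074113357
[0.5103 0.3182 0.014 ] s 0.015945396408393136 d 0.07975412178818342
[0.4627 0.3045 0.012 ] s -0.033662814061446014 d 0.07848406100858853
[0.5288 0.307  0.012 ] s 0.031052012448065634 d 0.0643051932677147
```

View pics/top5.png

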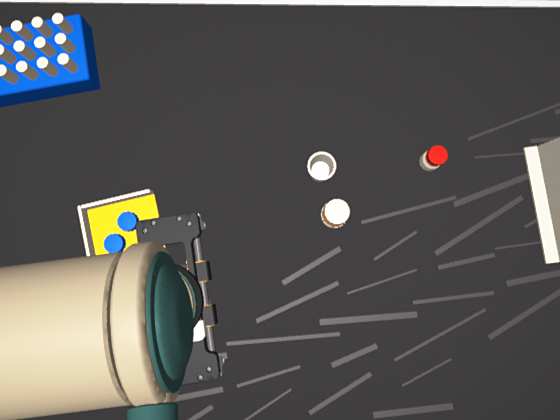

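View pics/scene5.png

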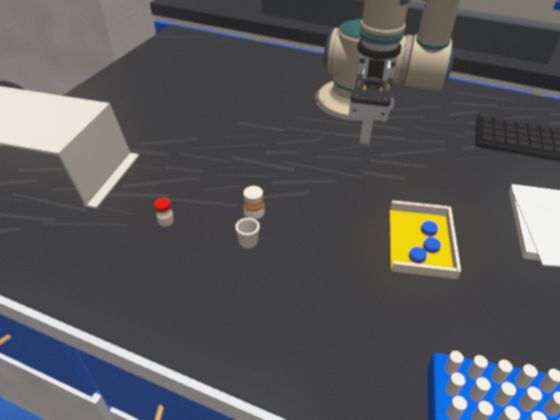

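All three caps are well inside the tray: in the scene view at (429,227), (432,244) and (418,255), with centres at least 50 mm past the mouth. The bystanders are still standing where they were and the robot is touching nothing.

```bash
python3 -c "
from station import order
print(order.hand_in())"
```

```text
the job is handed in; nothing more can be done
None
```

All three caps were swept along the bench into the tray and lie wholly inside it, the jar, vial and crucible are still standing where they were, and the job was handed in about 15 s into the 72 s allowed.

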